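# Fit the double lid on a crock, then hold up the outer lid

### The job

Pack this pickling crock and check its double lid: take the knobbed stoneware weight out of the press's catch tray and set it down flat in the middle of the crock, then lift the nested lid set by the inner lid's knob and lower both lids together onto the crock until both are fully seated, and let go. Then grip the outer lid by its collar, lift it alone straight up until the whole lid is a finger's breadth clear above the knob, and finish holding it there, level above the crock, with the inner lid left seated. Drop nothing, never part the two lids before they are seated, and leave the crock and everything else where they stand.

Things in the scene. Friction and masses are not known exactly. Their poses are not given: they have to be found in the camera images.
- crock: The crock: open, heavy (2.6 kg) round stoneware pot standing loose on the table; origin at the centre of its underside, z up. Body 158 mm across up to a flat shoulder at 76 mm; on it a neck 132 mm across outside, its rim 90 mm up. Straight bore 120 mm wide down to a flat floor 8 mm above the underside.
- weight_center (a point): Pickling weight, about 0.26 kg: the stoneware puck with a knob, lying beside a plain disc and a ring in the catch tray. Puck 80 mm across, 22 mm high; round knob on its centre 18 mm across, 26 mm tall; 48 mm high overall. The point is on its axis half-way up, 24 mm above its underside; z is its axis, up.
- inner_center (a point): Inner lid, about 0.30 kg, 93 mm high overall. From below: plug 113 mm across, 21 mm deep (goes into the crock's bore); flange 135 mm across, 7 mm thick (rests on the crock's rim); straight round knob 20 mm across, 65 mm tall. The point is on its axis half-way up, 46.5 mm above the plug's underside; z is its axis, up. Seated, the plug's underside is 69 mm above the crock's underside.
- knob_top (a point): Centre of the top of the inner lid's knob. At the start the inner lid stands with its plug on the round board, nested in the outer lid: only the knob shows, standing 30 mm above the outer lid's collar. Lifted by the knob, it carries the outer lid along, loose on its flange.
- outer_center (a point): Outer lid, about 0.42 kg: round cap 152 mm across, 60 mm high. From below: skirt 25 mm deep, 141 mm across inside (goes round the crock's neck, rests on its shoulder); top plate 7 mm thick; round collar 56 mm across, 28 mm tall, with a through hole 34 mm wide. The point is on its axis half-way up, 30 mm above the skirt's edge, 2 mm below the plate's upper face; z is its axis, up.
- collar_top (a point): Centre of the upper end of the outer lid's collar. Nested, the outer lid's plate lies on the inner lid's flange, its skirt's edge 3 mm above the underside of the inner lid's plug. Seated on the crock it stands 4 mm clear of that flange, and the knob stands 26 mm above the collar.
- bat: Round wooden board 180 mm across, 12 mm thick, fixed, on which the nested lid set starts; origin at the centre of its underside.
- tray: Catch tray of the press, fixed: open tray 240 mm along x, 180 mm along y, walls 28 mm high, 5 mm thick, floor 5 mm above the table; origin at the centre of its underside. The press (360 mm tall) stands on its +y side from 135 mm off its centre; a 100 mm wide chute from it reaches to 75 mm off its centre, 45 mm or more above the table.
- foot_ring: foot ring, a bystander in the tray: stoneware ring 44 mm across with a 24 mm hole, 14 mm high; origin at the centre of its underside
- button: plain stoneware disc without a knob, a bystander in the tray: 44 mm across, 12 mm high; origin at the centre of its underside
- sprayer: spray bottle, 76 mm across, 195 mm high, a bystander; origin at the centre of its underside
- mug: mug, 80 mm across, 90 mm high, a bystander; origin at the centre of its underside
- glaze_jar: jar, 70 mm across, 85 mm high, a bystander; origin at the centre of its underside
- rib: flat wooden potter's rib, 100 x 50 x 10 mm, a bystander; origin at the centre of its underside
Mind the look-alikes: they are no part of the job. What is shaped like the part that bears weight_center but green is not meant. What is shaped like the part that bears outer_center but turquoise is not meant.

How it is judged:
By the outcome, as a careful person would: the job done as asked, in the order asked, and still so for the second after the job is handed in, while the arm keeps its last pose, push and grip.
It also fails if it takes over 64 s, if anything falls off the work surface, if the arm or the gripper's body presses on something with over 40 N, if the wrist force passes 120 N, or if a joint passes its speed limit or range.

### The arm

A 6-joint arm with a two-finger parallel gripper is mounted at the origin on the work surface. World frame = base frame: x ahead of the robot, y to its left, z up, the work surface at z = 0. Lengths are in mm, angles in rad, forces in N, time in s.
With the tool pointing down it reaches from about 275 to 1000 mm from the base axis. Payload 8.4 kg.
Tool frame: the origin (TCP) lies on the centre line of the jaws, within the pads' length; the fingertips stand r.tip_reach ahead of it and the grasp point (between the pads) lies 11 mm behind it (r.tip_reach is the distance from the TCP to the fingertips, in mm); z points along the fingers, y is the line along which they close (so a half turn about z gives the same grasp; the last joint's range is limited). The gripper opens to 85 mm and grips with 20 to 120 N. Pads are 22 mm wide; open, the fingers measure 114 mm over their backs; the gripper's body (76 mm by 85 mm) begins 54 mm behind the grasp point. The pads swing forward as they close: fully open they stand 13 mm farther back than shut.
Start: joints at [-1.336, 0.353, 1.633, -0, 1.155, -0.002], TCP at [146.619, -607.561, 239.281] pointing down, gripper open.
Joint ranges: [-2.63, 2.63], [-0.92, 2.1], [0.06, 2.66], [-1.3, 4.44], [0, 2.69], [-3.02, 3.02]. Speed limits (rad/s): [2.22, 2.22, 2.79, 3.14, 3.14, 3.14].

### API

Orientations are given as [roll, pitch, yaw] about the fixed x, y, z axes, in that order (R = Rz(yaw) Ry(pitch) Rx(roll)).
In Python, from rig import r gives the robot as it stands.
- The arm moves only by the tool carry_out, never from a script. Its argument "targets" is a list of rows, each an object with "dp": the shift along the tool's x, y, z in mm, a list of three; "yaw": the turn about the tool's z in degrees. A call has 1 to 12 rows; each row is the pose to reach, as a shift and turn from the pose commanded when the call began, along the tool's axes at that moment; what a row does not reach only later rows make up. A row lasts 1/8 s, in which the tool goes at most 62.5 mm and 10.7 degrees, less where a joint would pass 70% of its speed; a pose out of reach is approached as far as the arm can. A call with a gripper value outside its range is refused whole. "fingers" is the opening, from -1 (shut) to 1 (fully open), so that 0 is half open, set as the call begins (left out, the last holds). The fingers move at their own pace and stop on an object; "grip_force" is the grip in N (left out, the last holds). Time passes only in rows, so rows that repeat a pose let the fingers close. It gives the time, the measured TCP pose, the force, the opening and the grip force at its end, in the units of the state.
- r.sense(): the state, without advancing time (a new reading comes with each control period).
- r.grab_frame(name): name is "scene" or "top"; returns the picture (420x560x3 uint8, red, green, blue); there is no depth.
- r.get_calibration(name): a dict with "fx", "fy", "cx", "cy" (pixels), "dist_coeffs" ([k1, k2, p1, p2, k3] as OpenCV has them; the pictures are not rectified), "rvec" (rotation vector, rad) and "tvec" (3), from world to camera coordinates, as OpenCV has them. Camera axes: x right, y down, z forward; pixel columns grow to the right and rows downward; lengths in mm; the calibration is good to about 2 mm. A picture is of the moment at which its call begins. get_calibration takes no time and is no camera call.
- r.sign_off(): hands the job in; it is judged then, once.
The state is a dict: "clock": time; "qpos": joint angles; "qvel": joint speeds; "joint_efforts": joint torques, N m; "eef_pos": TCP position; "tcp_rot": TCP orientation; "contact_force": force on the tool from outside, world axes, zero at the start; "wrist_torque": the same for the moment, N m; "opening": opening from 0.0 (shut) to 1.0 (fully open); "grasp_force": force on a finger pad.
Only numpy, scipy, OpenCV 4.12 (cv2) and the standard library are available. Lean on these libraries where they do the work, as an engineer would, in place of code of your own. Each camera call takes 0.05 s, during which the arm holds its last target. There are 200 camera calls.

## Working session

There is one attempt and no reset: what is moved stays moved. The work goes in short steps, Python scripts to look and compute and a tool call to move; the robot and the scene stay as the last step left them, time stands still between calls to the robot, and variables do not carry over. Pictures are saved under pics/ and viewed, at most 12 in all, crops included, and the job is handed in when it is done.

Besides the shell and the picture viewer there is one more tool, called after "Request:" by a JSON object that holds its "api" and its "payload", one argument or row to a line. carry_out: Moves the arm, as the interface text tells. Its arguments: {"type":"object","properties":{"targets":{"type":"array","items":{"type":"object","properties":{"dp":{"type":"array","items":{"type":"number"}},"yaw":{"type":"number"}}}},"fingers":{"type":"number"},"grip_force":{"type":"number"}},"required":["targets"]}

```bash
mkdir -p pics; ls; python3 - <<'E'
from rig import r
import cv2
for n in("scene","top"):
    cv2.imwrite(f"pics/{n}0.png",r.grab_frame(n)[:,:,::-1]); c=r.get_calibration(n); print(n,c)
    import numpy as np; R=cv2.Rodrigues(np.array(c['rvec'],float))[0]; print(-R.T@np.array(c['tvec']))
print(r.sense(),r.tip_reach)
E
```

```text
pics
scene {'fx': 483.8660172405074, 'fy': 483.8660172405074, 'cx': 277.52624830737227, 'cy': 212.21909780562476, 'dist_coeffs': array([-0.17025437,  0.        ,  0.        ,  0.        ,  0.        ]), 'rvec': array([ 2.21322052,  0.89945395, -0.38616268]), 'tvec': array([-330.08334484, -188.42219035, 1573.67513064])}
[1116.23808007 -651.95159931  974.61942003]
top {'fx': 436.6927139256092, 'fy': 436.6927139256092, 'cx': 277.4976678937846, 'cy': 206.9373764715269, 'dist_coeffs': array([0.0228871, 0.       , 0.       , 0.       , 0.       ]), 'rvec': array([ 2.17334398, -2.1733962 ,  0.13350783]), 'tvec': array([ -13.66186716,  501.87495267, 1041.75673893])}
[ 387.30096078    2.68297932 1089.63892425]
{'clock': 0.1, 'qpos': array([-1.33639259e+00,  3.53611185e-01,  1.63405057e+00, -8.44234147e-06,
        1.15519736e+00, -2.39462589e-03]), 'qvel': array([ 0.00132552,  0.00039237, -0.00146155, -0.00157751,  0.00027152,
        0.00047183]), 'joint_efforts': array([ 1.17633375e-03, -6.06353474e+01, -3.42818534e+01, -3.94994731e-05,
        3.90095520e-03, -3.71557394e-05]), 'eef_pos': array([ 146.52454854, -607.15689667,  238.62050773]), 'tcp_rot': array([-3.14032617e+00,  4.68662482e-06,  2.36801784e-01]), 'contact_force': array([ 0.48271975, -0.33886362, -0.48904997]), 'wrist_torque': array([-0.01335616, -0.0182652 ,  0.04977997]), 'grasp_force': 0.0, 'opening': 0.9966534522638537} 8.0
```

View pics/scene0.png

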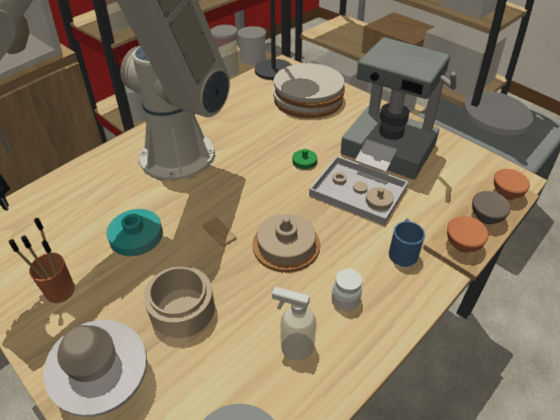

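View pics/top0.png

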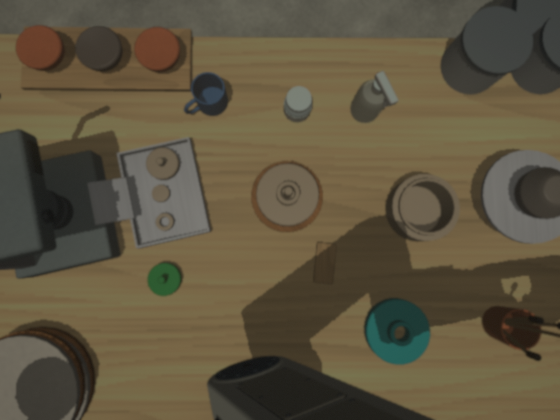

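Candidates for the weight are:
- Beige knobbed puck: scene (380,197), top (162,162). It matches the description.
- Green knobbed look-alike: scene (305,158), top (165,279).
- Plain disc: top (161,193).
- Ring: top (166,221).

For the lid set there are two:
- Beige on the round board: scene (287,240), top (288,194). This is the one I choose.
- Turquoise look-alike: top (397,330).

The crock is at top (424,207), scene (180,300). I'll check the choice in one close crop.

```bash
cat > h.py <<'E'
import numpy as np, cv2
from rig import r
C={n:r.get_calibration(n) for n in("scene","top")}
def ray(n,p):
    c=C[n];K=np.array([[c['fx'],0,c['cx']],[0,c['fy'],c['cy']],[0,0,1]])
    u=cv2.undistortPoints(np.array(p,float).reshape(-1,1,2),K,np.array(c['dist_coeffs']))[:,0]
    R=cv2.Rodrigues(np.array(c['rvec'],float))[0]
    return -R.T@np.array(c['tvec'],float),np.c_[u,np.ones(len(u))]@R
def plane(n,p,z):
    o,d=ray(n,p); return o+d*((z-o[2])/d[:,2])[:,None]
def tri(ps,pt):
    o1,d1=ray("scene",ps);o2,d2=ray("top",pt);d1=d1[0]/np.linalg.norm(d1);d2=d2[0]/np.linalg.norm(d2)
    t=np.linalg.lstsq(np.c_[d1,-d2],o2-o1,rcond=None)[0];a=o1+t[0]*d1;b=o2+t[1]*d2
    return (a+b)/2,np.linalg.norm(a-b)
def proj(n,P):
    c=C[n];K=np.array([[c['fx'],0,c['cx']],[0,c['fy'],c['cy']],[0,0,1]])
    return cv2.projectPoints(np.array(P,float).reshape(-1,1,3),c['rvec'],c['tvec'],K,c['dist_coeffs'])[0][:,0]
def tile(im,cx,cy,w=75,h=85,s=3.5):
    t=cv2.getRectSubPix(im[:,:,::-1].copy(),(w,h),(cx,cy))
    t=cv2.resize(t,None,fx=s,fy=s,interpolation=cv2.INTER_CUBIC)
    for k in range(0,w,10): cv2.line(t,(int(k*s),0),(int(k*s),6 if k%50 else 12),(0,0,255),1)
    for k in range(0,h,10): cv2.line(t,(0,int(k*s)),(6,int(k*s)),(0,0,255),1)
    return t
E
python3 - <<'E'
from h import *
S=r.grab_frame("scene");T=r.grab_frame("top")
np.save("S.npy",S);np.save("T.npy",T)
a=np.hstack([tile(S,380,197),tile(S,287,240),tile(S,180,300)]);b=np.hstack([tile(T,162,162),tile(T,288,194),tile(T,424,207)])
cv2.imwrite("pics/m1.png",np.vstack([a,b])); print(a.shape)
E
```

```text
(298, 786, 3)
```

View pics/m1.png

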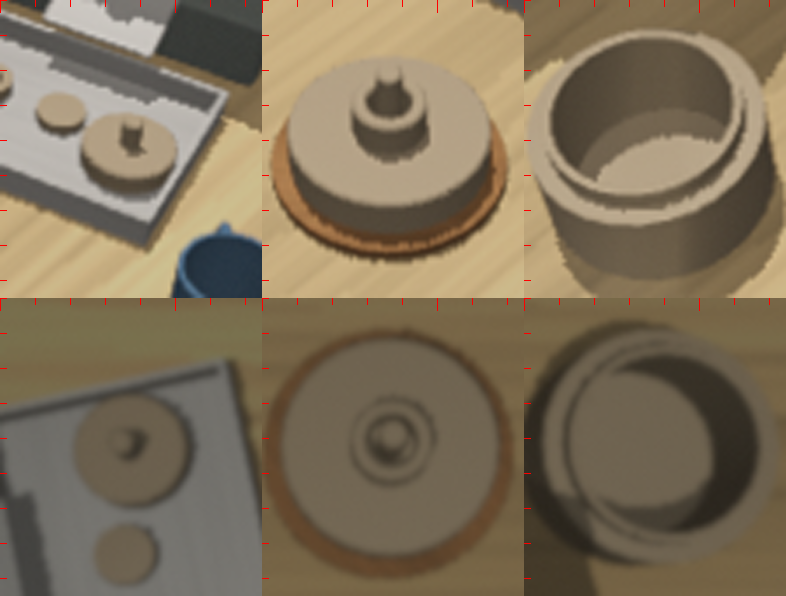

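The crop shows the beige knobbed puck lying right beside the plain disc, so it is the weight. Its knob top is at scene (380.5,189), top (160.4,160.5). The lid set's knob top is at scene (286,218.5), top (288,191.4). The crock's bore mouth is at scene (177,291), top (426,207). Next I'll fit circle edges by ray casting.

```bash
cat >> h.py <<'E'
from scipy.optimize import least_squares
def circ(n,im,c0,z,R,win=7,it=3):
    """edge points round a known circle cast onto plane z, robust circle fit -> centre, radius, rms, used"""
    g=cv2.GaussianBlur(cv2.cvtColor(im,cv2.COLOR_RGB2GRAY).astype(np.float32),(0,0),.8)
    c=np.array(c0[:2],float); th=np.linspace(0,2*np.pi,120,endpoint=False); rr=np.arange(-win,win+.1,.5)
    for k in range(it):
        P=np.array([[c[0]+(R+q)*np.cos(t),c[1]+(R+q)*np.sin(t),z] for t in th for q in rr])
        m=proj(n,P).astype(np.float32); v=cv2.remap(g,m[:,:1].copy(),m[:,1:].copy(),cv2.INTER_LINEAR).reshape(len(th),-1)
        d=np.abs(np.gradient(v,axis=1)); i=d.argmax(1); ok=(d.max(1)>2)&(i>0)&(i<len(rr)-1)
        q=R+rr[i]; X=np.c_[c[0]+q*np.cos(th),c[1]+q*np.sin(th)][ok]
        s=least_squares(lambda p:np.hypot(X[:,0]-p[0],X[:,1]-p[1])-p[2],[*c,R],loss='soft_l1',f_scale=.7)
        e=np.abs(s.fun)<1.5; c=s.x[:2]
    return s.x.round(1),round(float(np.sqrt((s.fun[e]**2).mean())),2),int(e.sum()),len(X)
E
python3 - <<'E'
from h import *
S=np.load("S.npy");T=np.load("T.npy")
print("weight knob top",tri([380.5,189],[160.4,160.5])); print("lid knob top",tri([286,218.5],[288,191.4])); print("crock rim",tri([177,291.3],[426.3,206.7]))
w=tri([380.5,189],[160.4,160.5])[0];l=tri([286,218.5],[288,191.4])[0];k=tri([177,291.3],[426.3,206.7])[0]
for nm,c,z,R in(("puck",w,27,40),("puck",w,5,40),("wknob",w,53,9),("plate",l,12+3+32,76),("skirtlow",l,15,76),("collar",l,75,28),("hole",l,75,17),("lknob",l,105,10),("bore",k,90,60),("neck",k,90,66),("shoulder",k,76,79),("bat",l,12,90)):
    print(nm,z,R,"S",circ("scene",S,c,z,R,5),"T",circ("top",T,c,z,R,5))
E
```

```text
weight knob top (array([610.29899007, 266.95957808,  57.03834937]), np.float64(0.4831882121479729))
lid knob top (array([529.36621903, -36.35542062, 103.81559968]), np.float64(0.3242555301136942))
crock rim (array([ 496.63299566, -359.52823673,   81.69983874]), np.float64(0.6061592659682847))
puck 27 40 S (array([608.1, 273.2,  41.8]), 0.75, 46, 66) T (array([610.8, 268.7,  43.4]), 0.66, 39, 39)
puck 5 40 S (array([610.7, 273.9,  41.2]), 0.81, 45, 76) T (array([615.6, 274.6,  44.4]), 0.43, 39, 41)
wknob 53 9 S (array([601.6, 279.9,  13.4]), 0.4, 13, 13) T (array([609.2, 263.4,   9.9]), 0.77, 48, 65)
plate 47 76 S (array([530. , -37.4,  75.1]), 0.59, 57, 63) T (array([531.2, -36.9,  73.8]), 0.59, 51, 52)
skirtlow 15 76 S (array([536.6, -40. ,  76.8]), 0.75, 52, 75) T (array([535.8, -37.7,  76.3]), 0.57, 48, 49)
collar 75 28 S (array([531.9, -39.4,  25.3]), 0.76, 48, 66) T (array([529.4, -36.4,  28. ]), nan, 0, 0)
hole 75 17 S (array([529.4, -36.3,  17.2]), 0.64, 98, 112) T (array([532. , -36.7,  17.8]), 0.56, 66, 68)
lknob 105 10 S (array([531.4, -38.9,   6.8]), 0.62, 22, 24) T (array([530.5, -36.6,   8. ]), 0.62, 69, 74)
bore 90 60 S (array([ 498.3, -360.6,   61.1]), 0.86, 57, 102) T (array([ 497.1, -357.5,   60.7]), 0.77, 63, 87)
neck 90 66 S (array([ 499.3, -360.9,   62.8]), 0.68, 61, 79) T (array([ 497.3, -353.6,   64.2]), 0.8, 51, 66)
shoulder 76 79 S (array([ 495.1, -359.7,   78.9]), 0.66, 73, 90) T (array([ 497.8, -358.3,   77.5]), 0.63, 43, 45)
bat 12 90 S (array([534.9, -41.8,  90.6]), 0.74, 65, 82) T (array([531.6, -36.1,  90. ]), 0.73, 29, 29)h.py:36: RuntimeWarning: Mean of empty slice.
  return s.x.round(1),round(float(np.sqrt((s.fun[e]**2).mean())),2),int(e.sum()),len(X)
  ret = ret.dtype.type(ret / rcount)
```

```bash
cat >> h.py <<'E'
from scipy.spatial.transform import Rotation
def to(P):
    s=r.sense(); return (Rotation.from_euler('xyz',s['tcp_rot']).as_matrix().T@(np.array(P)-s['eef_pos'])).round(1)
E
python3 -c "
from h import *
print(to([609.8,267.7,180]))"
```

```text
[ 655.6 -741.8   59.5]
```

Request:
{"api": "carry_out", "payload": {
  "targets": [
    {"dp": [20,-23,0]},
    {"dp": [60,-68,0]},
    {"dp": [100,-113,0]},
    {"dp": [140,-158,0]},
    {"dp": [180,-204,0]},
    {"dp": [220,-249,0]},
    {"dp": [260,-294,0]},
    {"dp": [300,-340,0]},
    {"dp": [340,-385,0]},
    {"dp": [380,-430,0]},
    {"dp": [420,-475,0]},
    {"dp": [460,-520,0]}
  ],
  "fingers": 0.1
}}

```text
schema error: expected keys dp, yaw
```

Request:
{"api": "carry_out", "payload": {
  "targets": [
    {"dp": [40,-45,10]},
    {"dp": [80,-91,20]},
    {"dp": [120,-136,30]},
    {"dp": [160,-181,40]},
    {"dp": [185,-210,50]},
    {"dp": [195,-222,60]},
    {"dp": [195.5,-222,60]},
    {"dp": [195.5,-222,60]}
  ]
}}

```text
schema error: expected keys dp, yaw
```

```bash
python3 - <<'E'
from h import *
S=r.grab_frame("scene");T=r.grab_frame("top"); s=r.sense(); print(s['eef_pos'],s['tcp_rot'],s['qpos'],s['opening'],to([609.8,267.7,60]))
cv2.imwrite("pics/m2.png",np.hstack([tile(S,380,180,100,140,3.9),tile(T,162,175,100,140,3.9)]))
E
```

```text
[ 146.60132221 -607.41151244  239.01850617] [-3.14109630e+00  1.28202228e-05  2.36788979e-01] [-1.33636436e+00  3.53260262e-01  1.63363297e+00 -1.52918319e-05
  1.15519575e+00 -2.35083656e-03] 0.9984453599246265 [ 655.6 -741.9  179.4]
```

View pics/m2.png

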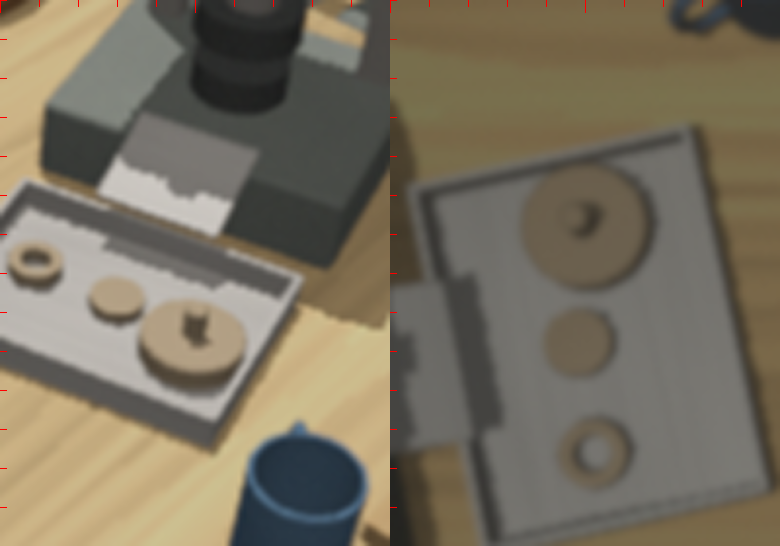

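The picture still shows the untouched tray, with the weight's knob at top (161,161) and the chute well clear of it. The moves were refused because every row needs a yaw.

Request:
{"api": "carry_out", "payload": {
  "targets": [
    {"dp": [20,-23,0],"yaw": 0},
    {"dp": [60,-68,0],"yaw": 0},
    {"dp": [100,-113,0],"yaw": 0},
    {"dp": [140,-158,0],"yaw": 0},
    {"dp": [180,-204,0],"yaw": 0},
    {"dp": [220,-249,0],"yaw": 0},
    {"dp": [260,-294,0],"yaw": 0},
    {"dp": [300,-340,0],"yaw": 0},
    {"dp": [340,-385,0],"yaw": 0},
    {"dp": [380,-430,0],"yaw": 0},
    {"dp": [420,-475,0],"yaw": 0},
    {"dp": [460,-520,0],"yaw": 0}
  ],
  "fingers": 0.1
}}

```text
clock: 1.8
eef_pos: [472.6, 7.8, 239.6]
tcp_rot: [3.141, -0.001, 0.237]
contact_force: [1.1, -1.1, 0.6]
opening: 0.555
grasp_force: 0.0
```

Request:
{"api": "carry_out", "payload": {
  "targets": [
    {"dp": [40,-45,10],"yaw": 0},
    {"dp": [80,-91,20],"yaw": 0},
    {"dp": [120,-136,30],"yaw": 0},
    {"dp": [160,-181,40],"yaw": 0},
    {"dp": [185,-210,50],"yaw": 0},
    {"dp": [195,-222,60],"yaw": 0},
    {"dp": [195.5,-222,60],"yaw": 0},
    {"dp": [195.5,-222,60],"yaw": 0}
  ]
}}

```text
clock: 2.8
eef_pos: [609.3, 266.2, 179.5]
tcp_rot: [3.141, 0.001, 0.236]
contact_force: [0.5, -0.2, -0.1]
opening: 0.547
grasp_force: 0.0
```

```bash
python3 - <<'E'
from h import *
s=r.sense(); print(s['clock'],s['eef_pos'],s['tcp_rot'],s['qpos'],s['opening'],to([609.8,267.7,75]))
E
```

```text
2.8 [609.34813211 266.22274648 179.5082131 ] [3.14119540e+00 5.46658481e-04 2.36089862e-01] [ 4.09798353e-01  4.71029549e-01  1.59412921e+00 -3.37051036e-04
  1.07704101e+00  1.74466454e+00] 0.546862162431498 [  0.8  -1.4 104.5]
```

Request:
{"api": "carry_out", "payload": {
  "targets": [
    {"dp": [0,-0.5,15],"yaw": 0},
    {"dp": [0.5,-1,45],"yaw": 0},
    {"dp": [0.5,-1.5,75],"yaw": 0},
    {"dp": [0.5,-1.5,95],"yaw": 0},
    {"dp": [0.5,-1.5,104],"yaw": 0},
    {"dp": [0.5,-1.5,104],"yaw": 0}
  ]
}}

```text
clock: 3.55
eef_pos: [609.8, 268.9, 75.0]
tcp_rot: [3.141, 0.001, 0.237]
contact_force: [-0.7, 1.0, 0.2]
opening: 0.547
grasp_force: 0.0
```

```bash
python3 - <<'E'
from h import *
S=r.grab_frame("scene");T=r.grab_frame("top"); s=r.sense(); print(s['eef_pos'],to([609.8,267.7,40]))
cv2.imwrite("pics/m3.png",np.hstack([tile(S,380,180,80,110,4.9),tile(T,162,165,80,110,4.9)]))
E
```

```text
[610.53442716 269.27751719  76.21335961] [-1.1  1.4 36.2]
```

View pics/m3.png

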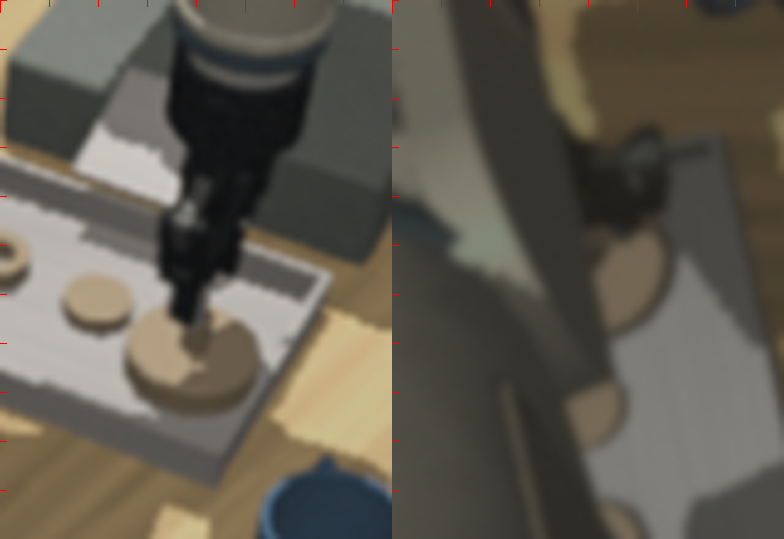

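The near finger stands in front of the knob, at scene (382,182), so the jaws straddle it in line with the camera. The chute and tray wall are clear. I'll go down and close.

Request:
{"api": "carry_out", "payload": {
  "targets": [
    {"dp": [-0.5,0.5,10],"yaw": 0},
    {"dp": [-0.5,1,22],"yaw": 0},
    {"dp": [-0.5,1,32],"yaw": 0},
    {"dp": [-0.5,1,36],"yaw": 0},
    {"dp": [-0.5,1,36],"yaw": 0}
  ]
}}

```text
clock: 4.28
eef_pos: [609.4, 267.9, 38.7]
tcp_rot: [3.141, 0.001, 0.237]
contact_force: [-0.9, 0.3, -0.5]
opening: 0.552
grasp_force: 0.0
```

Request:
{"api": "carry_out", "payload": {
  "targets": [
    {"dp": [0,0,0],"yaw": 0},
    {"dp": [0,0,0],"yaw": 0},
    {"dp": [0,0,0],"yaw": 0},
    {"dp": [0,0,0],"yaw": 0},
    {"dp": [0,0,0],"yaw": 0},
    {"dp": [0,0,0],"yaw": 0}
  ],
  "fingers": -1,
  "grip_force": 50
}}

```text
clock: 5.03
eef_pos: [610.1, 268.4, 40.0]
tcp_rot: [-3.141, -0.001, 0.237]
contact_force: [-1.1, 2.0, 6.2]
opening: 0.192
grasp_force: 48.9
```

Request:
{"api": "carry_out", "payload": {
  "targets": [
    {"dp": [0,0,-3],"yaw": 0},
    {"dp": [0,0,-10],"yaw": 0},
    {"dp": [0,0,-25],"yaw": 0},
    {"dp": [0,0,-50],"yaw": 0},
    {"dp": [0,0,-80],"yaw": 0},
    {"dp": [0,0,-105],"yaw": 0},
    {"dp": [0,0,-120],"yaw": 0},
    {"dp": [0,0,-120],"yaw": 0},
    {"dp": [0,0,-120],"yaw": 0}
  ]
}}

```text
clock: 6.15
eef_pos: [609.0, 267.7, 158.4]
tcp_rot: [3.141, 0.001, 0.237]
contact_force: [-0.2, 0.5, -3.2]
opening: 0.191
grasp_force: 48.8
```

```bash
python3 - <<'E'
from h import *
S=r.grab_frame("scene"); s=r.sense(); print(s['eef_pos'],s['opening'],s['contact_force'],to([497.5,-359,160]))
cv2.imwrite("pics/m4.png",tile(S,380,150,100,120,4.9))
E
```

```text
[608.95451901 267.65697318 158.08345128] 0.18896565336839583 [ 0.2719676  -0.56666652 -2.61833277] [-255.3  583.    -1.2]
```

View pics/m4.png

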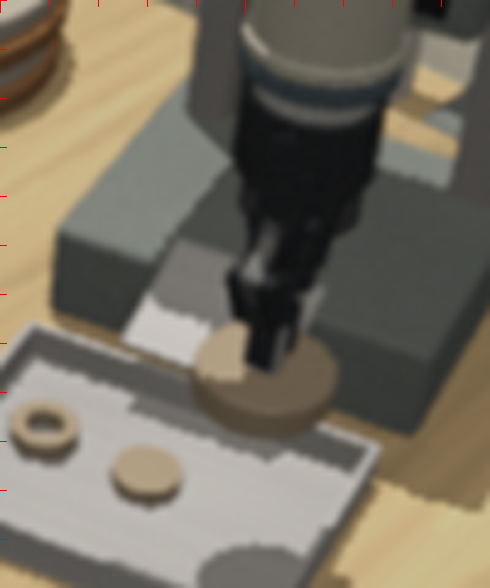

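The weight hangs level in the jaws, at scene (383,157), and the load reads 2.6 N. I'll carry it to the crock.

Request:
{"api": "carry_out", "payload": {
  "targets": [
    {"dp": [-4,10,-5],"yaw": 0},
    {"dp": [-14,32,-15],"yaw": 0},
    {"dp": [-30,68,-20],"yaw": 0},
    {"dp": [-48,110,-20],"yaw": 0},
    {"dp": [-67,153,-20],"yaw": 0},
    {"dp": [-86,196,-20],"yaw": 0},
    {"dp": [-105,239,-20],"yaw": 0},
    {"dp": [-124,282,-20],"yaw": 0},
    {"dp": [-143,326,-20],"yaw": 0},
    {"dp": [-162,370,-20],"yaw": 0},
    {"dp": [-181,413,-20],"yaw": 0},
    {"dp": [-200,456,-20],"yaw": 0}
  ]
}}

```text
clock: 7.7
eef_pos: [520.6, -224.7, 180.0]
tcp_rot: [3.141, -0.0, 0.236]
contact_force: [0.9, 0.1, -3.4]
opening: 0.188
grasp_force: 48.9
```

Request:
{"api": "carry_out", "payload": {
  "targets": [
    {"dp": [-18,40,0],"yaw": 0},
    {"dp": [-32,74,0],"yaw": 0},
    {"dp": [-43,99,0],"yaw": 0},
    {"dp": [-50,115,0],"yaw": 0},
    {"dp": [-54,124,0],"yaw": 0},
    {"dp": [-55,127,0],"yaw": 0},
    {"dp": [-55,127,0],"yaw": 0},
    {"dp": [-55,127,0],"yaw": 0}
  ]
}}

```text
clock: 8.7
eef_pos: [498.7, -357.8, 179.3]
tcp_rot: [-3.141, 0.0, 0.238]
contact_force: [-0.3, 0.1, -2.3]
opening: 0.186
grasp_force: 48.9
```

```bash
python3 - <<'E'
from h import *
S=r.grab_frame("scene"); s=r.sense(); print(s['eef_pos'],s['opening'],s['contact_force'],to([497.5,-359,140]))
cv2.imwrite("pics/m5.png",tile(S,180,275,110,140,4.2))
for z,R,nm in((90,60,'bore'),(76,79,'sh')): print(nm,circ("scene",S,[497.5,-359],z,R,5))
E
```

```text
[ 498.74064232 -357.85722395  179.25901605] 0.18641328959633227 [ 0.36979427  0.01954695 -2.44155504] [-1.5  0.8 39.3]
bore (array([ 497.3, -356.6,   62.5]), 0.61, 45, 54)
sh (array([ 495.8, -360.4,   78.5]), 0.52, 24, 34)
```

View pics/m5.png

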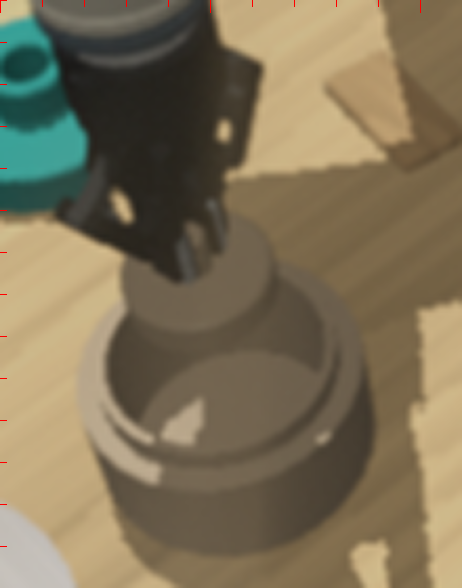

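The weight hangs centred over the crock's mouth, with the puck at scene (180,252), and the whole rim is visible. I'll lower it.

Request:
{"api": "carry_out", "payload": {
  "targets": [
    {"dp": [-0.5,0.5,10],"yaw": 0},
    {"dp": [-1,0.5,30],"yaw": 0},
    {"dp": [-1,0.5,55],"yaw": 0},
    {"dp": [-1,0.5,80],"yaw": 0},
    {"dp": [-1,0.5,103],"yaw": 0},
    {"dp": [-1,0.5,119],"yaw": 0},
    {"dp": [-1,0.5,128],"yaw": 0},
    {"dp": [-1,0.5,131],"yaw": 0},
    {"dp": [-1,0.5,132],"yaw": 0},
    {"dp": [-1,0.5,132],"yaw": 0}
  ]
}}

```text
clock: 10.0
eef_pos: [498.0, -359.5, 47.9]
tcp_rot: [3.141, -0.001, 0.237]
contact_force: [0.9, -0.8, -3.0]
opening: 0.188
grasp_force: 48.9
```

Request:
{"api": "carry_out", "payload": {
  "targets": [
    {"dp": [0,0,1],"yaw": 0},
    {"dp": [0,0,2],"yaw": 0},
    {"dp": [0,0,2],"yaw": 0}
  ]
}}

```text
clock: 10.38
eef_pos: [497.7, -359.3, 45.3]
tcp_rot: [-3.142, 0.0, 0.237]
contact_force: [-0.4, -0.0, -2.9]
opening: 0.187
grasp_force: 48.9
```

Request:
{"api": "carry_out", "payload": {
  "targets": [
    {"dp": [0,0,1],"yaw": 0},
    {"dp": [0,0,2],"yaw": 0},
    {"dp": [0,0,2],"yaw": 0}
  ]
}}

```text
clock: 10.75
eef_pos: [497.6, -359.3, 43.2]
tcp_rot: [-3.141, 0.0, 0.237]
contact_force: [-0.2, -0.1, -1.8]
opening: 0.185
grasp_force: 48.9
```

Request:
{"api": "carry_out", "payload": {
  "targets": [
    {"dp": [0,0,0.5],"yaw": 0},
    {"dp": [0,0,1],"yaw": 0},
    {"dp": [0,0,1],"yaw": 0}
  ]
}}

```text
clock: 11.12
eef_pos: [497.7, -359.3, 43.0]
tcp_rot: [3.142, -0.0, 0.237]
contact_force: [-2.6, 0.8, 6.7]
opening: 0.188
grasp_force: 49.8
```

Force shows contact with the floor. I'll release and go up.

Request:
{"api": "carry_out", "payload": {
  "targets": [
    {"dp": [0,0,0],"yaw": 0},
    {"dp": [0,0,0],"yaw": 0},
    {"dp": [0,0,0],"yaw": 0},
    {"dp": [0,0,-8],"yaw": 0},
    {"dp": [0,0,-25],"yaw": 0},
    {"dp": [0,0,-50],"yaw": 0},
    {"dp": [0,0,-80],"yaw": 0},
    {"dp": [0,0,-110],"yaw": 0},
    {"dp": [0,0,-140],"yaw": 0},
    {"dp": [0,0,-150],"yaw": 0}
  ],
  "fingers": 0
}}

```text
clock: 12.38
eef_pos: [498.7, -360.0, 195.4]
tcp_rot: [3.138, -0.003, 0.237]
contact_force: [-0.5, 0.0, -0.3]
opening: 0.498
grasp_force: 0.0
```

```bash
python3 - <<'E'
from h import *
s=r.sense(); print(s['eef_pos'],s['opening'],to([530.7,-36.9,150]))
E
```

```text
[ 498.65191538 -359.99834526  195.3897249 ] 0.4982027079121354 [ 106.8 -306.7   44.7]
```

Request:
{"api": "carry_out", "payload": {
  "targets": [
    {"dp": [5,-14,0],"yaw": 0},
    {"dp": [19,-55,0],"yaw": 0},
    {"dp": [37,-106,0],"yaw": 0},
    {"dp": [55,-158,0],"yaw": 0},
    {"dp": [73,-210,5],"yaw": 0},
    {"dp": [89,-256,15],"yaw": 0},
    {"dp": [100,-287,30],"yaw": 0},
    {"dp": [106,-304,42],"yaw": 0},
    {"dp": [107,-307,45],"yaw": 0},
    {"dp": [107,-307,45],"yaw": 0},
    {"dp": [107,-307,45],"yaw": 0}
  ]
}}

```text
clock: 13.75
eef_pos: [529.9, -36.8, 147.6]
tcp_rot: [3.141, -0.0, 0.236]
contact_force: [0.1, 0.1, -0.2]
opening: 0.499
grasp_force: 0.0
```

```bash
python3 - <<'E'
from h import *
S=r.grab_frame("scene");T=r.grab_frame("top"); s=r.sense(); print(s['clock'],s['eef_pos'],s['opening'],to([530.7,-36.9,90]))
cv2.imwrite("pics/m6.png",np.vstack([np.hstack([tile(S,180,295,90,80,3.7),tile(S,287,225,90,80,3.7)]),np.hstack([tile(T,424,207,90,80,3.7),tile(T,288,194,90,80,3.7)])]))
k=[497.5,-359]
for nm,z,R in(("bore",90,60),("neck",90,66),("sh",76,79),("pucktop",30,40)):
  print(nm,circ("scene",S,k,z,R,4),circ("top",T,k,z,R,4))
E
```

```text
13.85 [529.90894972 -36.63144175 147.70461074] 0.49765262789992415 [ 0.7  0.4 57.7]
bore (array([ 495.5, -359.8,   59.6]), 0.64, 87, 96) (array([ 497.4, -360.2,   59. ]), 0.56, 77, 80)
neck (array([ 500.3, -359.6,   63.9]), 0.67, 45, 66) (array([ 497.6, -353.5,   64.5]), 0.91, 57, 64)
sh (array([ 498.2, -360.9,   76.5]), 0.71, 49, 54) (array([ 497.3, -359.4,   78.5]), 0.58, 52, 52)
pucktop (array([ 497.4, -360. ,   38.7]), 0.66, 63, 93) (array([ 499.4, -361.4,   38.5]), 0.55, 29, 29)
```

View pics/m6.png

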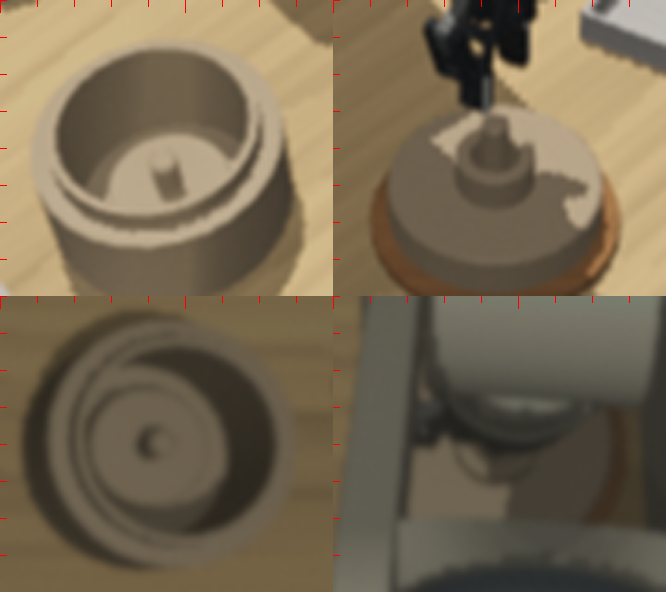

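The crock view shows the weight standing flat in the middle, with its knob at scene (179,299). On the right, the jaws hang over the inner lid's knob at scene (286,218). I'll lower and grip the knob.

Request:
{"api": "carry_out", "payload": {
  "targets": [
    {"dp": [0.5,0.5,10],"yaw": 0},
    {"dp": [0.5,0.5,28],"yaw": 0},
    {"dp": [0.5,0.5,45],"yaw": 0},
    {"dp": [0.5,0.5,55],"yaw": 0},
    {"dp": [0.5,0.5,58],"yaw": 0},
    {"dp": [0.5,0.5,58],"yaw": 0},
    {"dp": [0.5,0.5,58],"yaw": 0}
  ]
}}

```text
clock: 14.72
eef_pos: [530.7, -36.1, 89.8]
tcp_rot: [3.141, -0.001, 0.237]
contact_force: [-0.3, -0.1, 0.3]
opening: 0.501
grasp_force: 0.0
```

Request:
{"api": "carry_out", "payload": {
  "targets": [
    {"dp": [0,0,0],"yaw": 0},
    {"dp": [0,0,0],"yaw": 0},
    {"dp": [0,0,0],"yaw": 0},
    {"dp": [0,0,0],"yaw": 0},
    {"dp": [0,0,0],"yaw": 0},
    {"dp": [0,0,0],"yaw": 0}
  ],
  "fingers": -1,
  "grip_force": 70
}}

```text
clock: 15.48
eef_pos: [530.4, -35.7, 89.8]
tcp_rot: [-3.141, -0.001, 0.237]
contact_force: [-2.1, 4.9, 5.4]
opening: 0.208
grasp_force: 68.4
```

Request:
{"api": "carry_out", "payload": {
  "targets": [
    {"dp": [0,0,-1],"yaw": 0},
    {"dp": [0,0,-3],"yaw": 0},
    {"dp": [0,0,-7],"yaw": 0},
    {"dp": [0,0,-15],"yaw": 0},
    {"dp": [0,0,-28],"yaw": 0},
    {"dp": [0,0,-48],"yaw": 0},
    {"dp": [0,0,-68],"yaw": 0},
    {"dp": [0,0,-88],"yaw": 0},
    {"dp": [0,0,-102],"yaw": 0},
    {"dp": [0,0,-109],"yaw": 0},
    {"dp": [0,0,-110],"yaw": 0},
    {"dp": [0,0,-110],"yaw": 0}
  ]
}}

```text
clock: 16.98
eef_pos: [529.9, -36.1, 198.7]
tcp_rot: [-3.141, 0.001, 0.237]
contact_force: [-0.0, -0.5, -6.5]
opening: 0.203
grasp_force: 68.7
```

```bash
python3 - <<'E'
from h import *
S=r.grab_frame("scene"); s=r.sense(); print(s['clock'],s['eef_pos'],s['opening'],s['contact_force'],to([497.2,-359.7,200]))
E
```

```text
17.025 [529.81873168 -36.09999615 198.62651315] 0.20437179553274168 [ 0.08297449  0.25969649 -7.12130125] [-107.6  306.9   -1.4]
```

Request:
{"api": "carry_out", "payload": {
  "targets": [
    {"dp": [-1,2,0],"yaw": 0},
    {"dp": [-3,8,0],"yaw": 0},
    {"dp": [-7,20,0],"yaw": 0},
    {"dp": [-13,38,0],"yaw": 0},
    {"dp": [-22,62,0],"yaw": 0},
    {"dp": [-32,90,0],"yaw": 0},
    {"dp": [-42,120,0],"yaw": 0},
    {"dp": [-53,150,0],"yaw": 0},
    {"dp": [-63,180,0],"yaw": 0},
    {"dp": [-73,208,0],"yaw": 0},
    {"dp": [-82,234,0],"yaw": 0},
    {"dp": [-90,256,0],"yaw": 0}
  ]
}}

```text
clock: 18.52
eef_pos: [502.1, -308.3, 199.2]
tcp_rot: [3.141, 0.0, 0.236]
contact_force: [0.3, -0.5, -7.6]
opening: 0.208
grasp_force: 68.8
```

Request:
{"api": "carry_out", "payload": {
  "targets": [
    {"dp": [-6,18,0],"yaw": 0},
    {"dp": [-11,32,0],"yaw": 0},
    {"dp": [-14,42,0],"yaw": 0},
    {"dp": [-16,48,0],"yaw": 0},
    {"dp": [-17,50,0],"yaw": 0},
    {"dp": [-17.5,51,0],"yaw": 0},
    {"dp": [-17.5,51,0],"yaw": 0},
    {"dp": [-17.5,51,0],"yaw": 0}
  ]
}}

```text
clock: 19.52
eef_pos: [497.8, -359.5, 199.3]
tcp_rot: [-3.141, 0.0, 0.237]
contact_force: [0.4, -1.1, -7.0]
opening: 0.207
grasp_force: 68.8
```

```bash
python3 - <<'E'
from h import *
S=r.grab_frame("scene");T=r.grab_frame("top"); s=r.sense(); print(s['clock'],s['eef_pos'],s['opening'],s['contact_force'],to([497.2,-359.7,150]))
z0=s['eef_pos'][2]-89.7
k=s['eef_pos'][:2]
for nm,z,R in(("plate",47,76),("skirt",15,76),("collar",75,28)):
  print(nm,circ("scene",S,k,z+z0,R,5),circ("top",T,k,z+z0,R,5))
cv2.imwrite("pics/m7.png",np.hstack([tile(S,180,265,100,145,3.9),tile(T,424,207,100,145,3.9)]))
E
```

```text
19.625 [ 497.83184436 -359.55370186  199.28610031] 0.2063024302221388 [ 0.15205061 -0.46052046 -6.94431717] [-0.6 -0.  49.3]
plate (array([ 497.5, -361.9,   75.7]), 0.61, 25, 37) (array([ 495.9, -362. ,   77.4]), 0.71, 19, 24)
skirt (array([ 496.1, -360.4,   76. ]), 0.72, 28, 36) (array([ 499.2, -359.3,   75.8]), 0.81, 21, 30)
collar (array([ 498.6, -358.8,   31.5]), 0.6, 8, 9) (array([ 537.4, -327. ,   24.5]), 0.73, 8, 8)
```

View pics/m7.png

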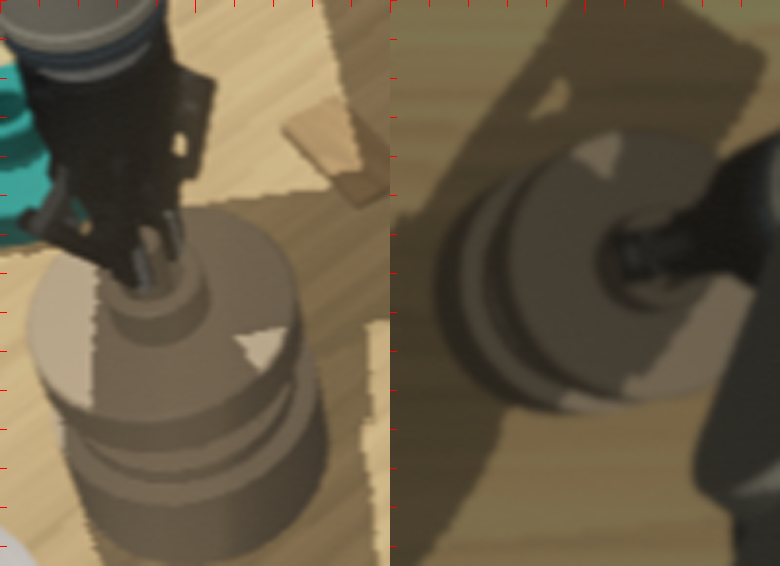

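The lids hang level and nested, with the outer lid's plate at scene (172,290), concentric with the crock within a millimetre or two. I'll lower gently.

Request:
{"api": "carry_out", "payload": {
  "targets": [
    {"dp": [-0.5,0,4],"yaw": 0},
    {"dp": [-0.5,0,11],"yaw": 0},
    {"dp": [-0.5,0,19],"yaw": 0},
    {"dp": [-0.5,0,25],"yaw": 0},
    {"dp": [-0.5,0,28],"yaw": 0},
    {"dp": [-0.5,0,30],"yaw": 0},
    {"dp": [-0.5,0,32],"yaw": 0},
    {"dp": [-0.5,0,33],"yaw": 0},
    {"dp": [-0.5,0,34],"yaw": 0},
    {"dp": [-0.5,0,34],"yaw": 0}
  ]
}}

```text
clock: 20.88
eef_pos: [497.3, -359.9, 165.3]
tcp_rot: [-3.142, -0.0, 0.237]
contact_force: [-0.2, 0.3, -7.2]
opening: 0.209
grasp_force: 68.8
```

Request:
{"api": "carry_out", "payload": {
  "targets": [
    {"dp": [0,0,1],"yaw": 0},
    {"dp": [0,0,2],"yaw": 0},
    {"dp": [0,0,3],"yaw": 0},
    {"dp": [0,0,4],"yaw": 0},
    {"dp": [0,0,4],"yaw": 0}
  ]
}}

```text
clock: 21.5
eef_pos: [497.2, -359.8, 161.2]
tcp_rot: [-3.141, 0.0, 0.237]
contact_force: [-0.5, -0.1, -7.3]
opening: 0.204
grasp_force: 68.8
```

Both are in with no side force. I'll go on to where the outer lid should touch, at TCP z of about 150.

Request:
{"api": "carry_out", "payload": {
  "targets": [
    {"dp": [0,0,1.5],"yaw": 0},
    {"dp": [0,0,3],"yaw": 0},
    {"dp": [0,0,4.5],"yaw": 0},
    {"dp": [0,0,6],"yaw": 0},
    {"dp": [0,0,7.5],"yaw": 0},
    {"dp": [0,0,9],"yaw": 0},
    {"dp": [0,0,9],"yaw": 0}
  ]
}}

```text
clock: 22.38
eef_pos: [497.2, -359.8, 152.1]
tcp_rot: [-3.141, 0.0, 0.237]
contact_force: [-0.8, 0.6, -7.3]
opening: 0.205
grasp_force: 68.8
```

Request:
{"api": "carry_out", "payload": {
  "targets": [
    {"dp": [0,0,1],"yaw": 0},
    {"dp": [0,0,2],"yaw": 0},
    {"dp": [0,0,3],"yaw": 0},
    {"dp": [0,0,3],"yaw": 0}
  ]
}}

```text
clock: 22.88
eef_pos: [497.6, -360.1, 149.6]
tcp_rot: [3.141, -0.001, 0.237]
contact_force: [0.2, -0.1, -3.4]
opening: 0.207
grasp_force: 69.0
```

The load fell to 3 N, so the outer lid is on the shoulder. The inner lid has about 3 mm still to go.

Request:
{"api": "carry_out", "payload": {
  "targets": [
    {"dp": [0,0,1],"yaw": 0},
    {"dp": [0,0,2],"yaw": 0},
    {"dp": [0,0,2],"yaw": 0}
  ]
}}

```text
clock: 23.25
eef_pos: [497.3, -359.9, 147.2]
tcp_rot: [3.142, -0.0, 0.237]
contact_force: [-0.2, -0.1, -2.4]
opening: 0.208
grasp_force: 69.2
```

Request:
{"api": "carry_out", "payload": {
  "targets": [
    {"dp": [0,0,0.5],"yaw": 0},
    {"dp": [0,0,1],"yaw": 0},
    {"dp": [0,0,1],"yaw": 0}
  ]
}}

```text
clock: 23.62
eef_pos: [497.2, -359.7, 146.8]
tcp_rot: [-3.141, -0.0, 0.237]
contact_force: [-2.5, 3.4, 5.8]
opening: 0.205
grasp_force: 70.3
```

Both are seated. I'll let go, rise and check.

Request:
{"api": "carry_out", "payload": {
  "targets": [
    {"dp": [0,0,0],"yaw": 0},
    {"dp": [0,0,0],"yaw": 0},
    {"dp": [0,0,0],"yaw": 0},
    {"dp": [0,0,-5],"yaw": 0},
    {"dp": [0,0,-20],"yaw": 0},
    {"dp": [0,0,-45],"yaw": 0},
    {"dp": [0,0,-65],"yaw": 0},
    {"dp": [0,0,-70],"yaw": 0},
    {"dp": [0,0,-70],"yaw": 0}
  ],
  "fingers": 1
}}

```text
clock: 24.75
eef_pos: [497.4, -359.9, 216.7]
tcp_rot: [3.141, -0.001, 0.237]
contact_force: [0.0, 0.3, 0.2]
opening: 1.003
grasp_force: 0.0
```

```bash
python3 - <<'E'
from h import *
S=r.grab_frame("scene");T=r.grab_frame("top"); s=r.sense(); print(s['clock'],s['eef_pos'],s['opening'],s['contact_force'],to([497.2,-359.7,150]))
k=[497.2,-360]
for nm,z,R in(("plate",108,76),("skirt",76,79),("collar",136,28),("hole",136,17),("knob",162,10)):
  print(nm,circ("scene",S,k,z,R,5),circ("top",T,k,z,R,5))
cv2.imwrite("pics/m8.png",np.hstack([tile(S,180,265,100,145,3.9),tile(T,424,207,100,145,3.9)]))
E
```

```text
24.85 [ 496.9531818  -359.63843394  215.65806931] 1.0019812175438756 [-0.42153476 -0.23301663 -0.79121615] [ 0.3  0.2 65.7]
plate (array([ 497.2, -362. ,   75.3]), 0.78, 27, 40) (array([ 497.3, -358.7,   76.3]), 0.39, 8, 8)
skirt (array([ 502.7, -363.4,   78.6]), 0.84, 11, 25) (array([ 494.6, -343. ,   78.1]), 0.6, 10, 10)
collar (array([ 512.8, -346.8,   28. ]), nan, 0, 0) (array([-16583.2,   5212.5,     28. ]), nan, 0, 0)
hole (array([ 500.1, -351.1,   17. ]), nan, 0, 0) (array([ 444.1, -394. ,   83.3]), 0.52, 17, 17)
knob (array([ 531.2, -315.5,   10. ]), nan, 0, 0) (array([ 2.76034e+04, -1.12145e+04,  1.00000e+01]), nan, 0, 0)h.py:36: RuntimeWarning: Mean of empty slice.
  return s.x.round(1),round(float(np.sqrt((s.fun[e]**2).mean())),2),int(e.sum()),len(X)
  ret = ret.dtype.type(ret / rcount)
```

View pics/m8.png

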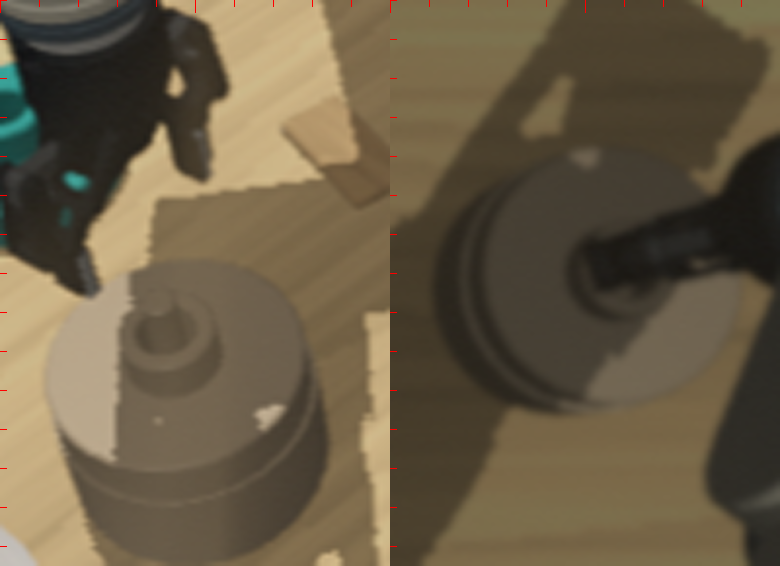

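The outer lid sits on the shoulder with an even thin seam all round, at scene (180,391/3.9 rows), and the knob protrudes from the collar. Next I lower the open jaws around the collar and grip it.

Request:
{"api": "carry_out", "payload": {
  "targets": [
    {"dp": [0,0,10],"yaw": 0},
    {"dp": [0,0,30],"yaw": 0},
    {"dp": [0,0,52],"yaw": 0},
    {"dp": [0,0,72],"yaw": 0},
    {"dp": [0,0,86],"yaw": 0},
    {"dp": [0,0,94],"yaw": 0},
    {"dp": [0,0,97],"yaw": 0},
    {"dp": [0,0,97],"yaw": 0}
  ]
}}

```text
clock: 25.85
eef_pos: [497.5, -360.0, 119.5]
tcp_rot: [3.141, -0.0, 0.237]
contact_force: [-0.6, -0.3, -0.2]
opening: 1.001
grasp_force: 0.0
```

Request:
{"api": "carry_out", "payload": {
  "targets": [
    {"dp": [0,0,0],"yaw": 0},
    {"dp": [0,0,0],"yaw": 0},
    {"dp": [0,0,0],"yaw": 0},
    {"dp": [0,0,0],"yaw": 0},
    {"dp": [0,0,0],"yaw": 0},
    {"dp": [0,0,0],"yaw": 0}
  ],
  "fingers": -1,
  "grip_force": 60
}}

```text
clock: 26.6
eef_pos: [497.5, -359.8, 120.3]
tcp_rot: [3.141, -0.001, 0.236]
contact_force: [-1.1, 2.3, 6.8]
opening: 0.625
grasp_force: 62.6
```

Request:
{"api": "carry_out", "payload": {
  "targets": [
    {"dp": [0,0,-0.5],"yaw": 0},
    {"dp": [0,0,-1.5],"yaw": 0},
    {"dp": [0,0,-3],"yaw": 0},
    {"dp": [0,0,-5],"yaw": 0},
    {"dp": [0,0,-7],"yaw": 0},
    {"dp": [0,0,-7],"yaw": 0}
  ]
}}

```text
clock: 27.35
eef_pos: [497.4, -360.0, 126.5]
tcp_rot: [3.141, -0.0, 0.237]
contact_force: [0.4, -0.3, -4.5]
opening: 0.625
grasp_force: 63.4
```

Request:
{"api": "carry_out", "payload": {
  "targets": [
    {"dp": [0,0,-3],"yaw": 0},
    {"dp": [0,0,-9],"yaw": 0},
    {"dp": [0,0,-18],"yaw": 0},
    {"dp": [0,0,-30],"yaw": 0},
    {"dp": [0,0,-44],"yaw": 0},
    {"dp": [0,0,-58],"yaw": 0},
    {"dp": [0,0,-72],"yaw": 0},
    {"dp": [0,0,-84],"yaw": 0},
    {"dp": [0,0,-93],"yaw": 0},
    {"dp": [0,0,-98],"yaw": 0},
    {"dp": [0,0,-99],"yaw": 0},
    {"dp": [0,0,-99],"yaw": 0}
  ]
}}

```text
clock: 28.85
eef_pos: [497.1, -359.8, 224.9]
tcp_rot: [-3.141, 0.0, 0.237]
contact_force: [-0.1, 0.4, -4.0]
opening: 0.625
grasp_force: 63.6
```

```bash
python3 - <<'E'
from h import *
S=r.grab_frame("scene");T=r.grab_frame("top"); s=r.sense(); print(s['clock'],s['eef_pos'],s['tcp_rot'],s['opening'],s['contact_force'])
cv2.imwrite("pics/m9.png",np.hstack([tile(S,180,265,100,145,3.9),tile(T,424,207,100,145,3.9)]))
E
```

```text
28.95 [ 497.08875056 -359.7226573   224.79681245] [-3.14095391e+00  5.23210510e-04  2.36791612e-01] 0.6204025544814079 [ 0.12699147  1.01927379 -3.46448061]
```

View pics/m9.png

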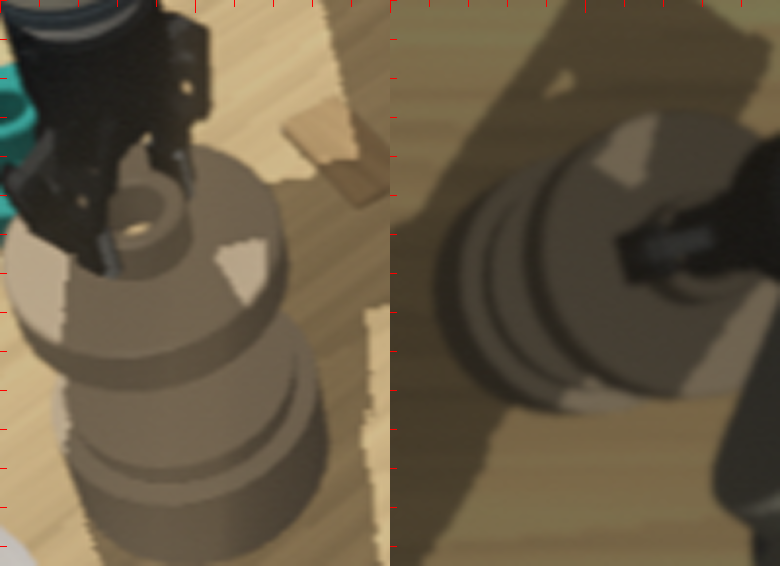

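The outer lid alone hangs level at scene (166,260), about 19 mm above the knob. The load is 4 N, and the inner lid's flange is still seated on the crock. I'll hand in.

```bash
python3 -c "
from rig import r
print(r.sign_off())"
```

```text
the job is handed in; nothing more can be done
None
```

The job is done and handed in at about 29 s: the weight stands flat in the middle of the crock, both lids seated together, and the outer lid is now held level about 19 mm above the knob with the inner lid left seated.

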